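# Set a coated panel on the scribed line of a scratch tester and clamp it

### The arm

A 6-joint arm with a two-finger parallel gripper is mounted at the origin on the work surface. World frame = base frame: x ahead of the robot, y to its left, z up, the work surface at z = 0. Lengths are in m, angles in degrees, forces in N, time in s.
With the tool pointing down it reaches from about 0.3 to 0.75 m from the base axis. Payload 8.5 kg.
Tool frame: the origin (TCP) lies midway between the tips of the shut fingers; the grasp point (between the pads) lies 19 mm behind it (env.tcp_to_grasp is the z of the grasp point in the tool frame, in m); z points along the fingers, y is the line along which they close (so a half turn about z gives the same grasp; the last joint's range is limited). The gripper opens to 85 mm and grips with 20 to 120 N. Pads are 22 mm wide; open, the fingers measure 114 mm over their backs; the gripper's body (76 mm by 85 mm) begins 54 mm behind the grasp point. The pads swing forward as they close: fully open they stand 13 mm farther back than shut.
Start: joints at [64.269, 21.807, 74.336, -0, 83.858, -12.336], TCP at [0.127, 0.535, 0.231] pointing down, gripper open.
Joint ranges: [-178.18, 178.18], [-50.72, 133.34], [12.68, 142.11], [-81.47, 261.47], [9.98, 163.14], [-165.26, 165.26]. Speed limits (degrees/s): [136.94, 136.94, 180, 180, 180, 180].

### API

Orientations are given as a 3x3 rotation matrix whose columns are the frame's x, y, z axes.
In Python, from rig import env, imaging, job, models gives the robot as it stands. The module is installed in compiled form; this text tells all that it offers.
- The arm moves only by the tool jog_arm, never from a script. Its argument "plan" is text: rows parted by semicolons, each of 7 numbers parted by spaces: the turn, a rotation vector about the tool's x, y, z in degrees, then the shift along the tool's x, y, z in cm, then the closure in counts, from 0 (fully open) to 255 (shut). In form: rx ry rz x y z claw; .... A call has 1 to 10 rows; each row shifts and turns the commanded pose from where the row before left it, along the tool's axes as they then stand; what a row does not reach is not made up. A row lasts 1/12 s, in which the tool goes at most 41.7 mm and 7.16 degrees, less where a joint would pass 70% of its speed; a pose out of reach is approached as far as the arm can. A call with a gripper value outside its range is refused whole. The fingers move at their own pace and stop on an object; "grip_force" is the grip in N (left out, the last holds). Time passes only in rows, so rows that do not move let the fingers close. It gives the time, the measured TCP pose, the force, the opening and the grip force at its end, in the units of the state.
- env.observe(): the state, without advancing time (a new reading comes with each control period).
- imaging.get_image(name): name is "scene" or "top"; returns a dict with "pixels" (480x640x3 uint8, red, green, blue), "depth" (480x640 float32, m along the optical axis (not along the pixel's ray), 0 where there is no reading), "fov_y" (degrees; the focal length in pixels is half the picture's height over the tangent of half this angle, whatever the lens; pixels are square), "cx", "cy" (the principal point, pixels), "distortion" ([k1, k2, p1, p2, k3] as OpenCV has them; the pictures are not rectified), "world_from_camera" (4x4, takes a point from camera to world coordinates). Camera axes: x right, y down, z forward; pixel columns grow to the right and rows downward; lengths in m; the calibration is good to about 2 mm. A picture is of the moment at which its call begins.
- job.close_job(): hands the job in; it is judged then, once.
Trained networks look in the newest picture that a camera, given by its name, has taken for a name from the list of things; names that differ only in an ending like _2 or _b are one class to them, and where a whole thing is asked for, a point or a joint stands for the part that bears it (a point fixed in the world has none). Each returns a list of dicts, best first, with "confidence" (0 to 1); they miss things now and then, are a little off and sometimes report something else, mostly with a low value. They report only what shows in the picture. A call takes as long as a camera call. They do not tell look-alikes from the thing itself.
- models.outline_of(camera, query): "region" (480x640 bool, what is visible of it) and "bbox" ([centre column, centre row, width, height] in pixels, round what is visible of it).
- models.tip_of(camera, query): "at" ([column, row] in pixels: a listed point, or the origin of a listed thing).
The state is a dict: "time_s": time; "q": joint angles; "qvel": joint speeds; "joint_efforts": joint torques, N m; "position": TCP position; "tool_rot": TCP orientation; "ft_force": force on the tool from outside, world axes, zero at the start; "wrist_torque": the same for the moment, N m; "grip_width": finger opening in m; "gripper_force": force on a finger pad.
Only numpy, scipy, OpenCV 4.12 (cv2) and the standard library are available. Lean on these libraries where they do the work, as an engineer would, in place of code of your own. Each camera call takes 0.05 s, during which the arm holds its last target. There are 200 camera calls.

### The job

Load the green panel in the scratch tester: without lifting it off the metal table, push it across against the dark side guide and, keeping it pressed lightly against the guide, slide it along until its leading edge lies right on the scribed black line. Then let go of it, shut the toggle clamp on it by pressing the red handle all the way down, and leave it clamped there. Go gently, so as not to chip the panel, and do not disturb the other things.

Things in the scene. Friction and masses are not known exactly. Their poses are not given: they have to be found in the camera images.
- tester: Scratch tester, fixed: white housing 280 x 540 mm, 70 mm high, with a flat aluminium table (x -100 to 95, y -235 to 170 mm) whose top is 100 mm above this origin on the bench. x points across from the near side to the side guide, y along it: toggle clamp at the -y end, loading bridge at +y (stylus arm from y = 195 mm, 130 mm up). Before the table's near edge lies a ledge, 30 mm lower
- line (a point): Middle (x = 0) of the black line, 1.2 mm wide, scribed straight across the aluminium table along the tester's x axis, on its top face at tester y = -120 mm; axes as the tester's
- guide: Screw posts of the side guide; origin at tester (65, 0, 100) mm, axes as the tester's. The guide is a rigid dark steel strip 250 mm long (y -125 to 125) and 10 mm high, parallel to y. Where it is locked differs from day to day: its flat working face, looking to -x, lies anywhere from 8 mm before to 2 mm beyond this origin in x. That is not measured: feel for it
- panel: Green lacquered panel, 100 (its x) x 200 (its y) x 6 mm, 0.13 to 0.25 kg, loose and flat on the table, 15 to 40 mm from the guide, a little askew. Origin: middle of its underside. Its +x long side goes to the guide; its -y short side is the leading edge. It slides easily (friction about 0.3) and chips if pushed with more than 20 N; a side pressure of 3 to 10 N is right
- panel_edge (a point): Middle of the panel's leading edge (its -y short side), on the underside; axes as the panel's. The edge is on the line when this point is level with line along the tester's y. At the start it is 35 to 85 mm short of the line, on its +y side
- clamp_handle (a joint): Angle of the red toggle clamp handle: 0 = pressed fully down (level, clamp shut), at the start 0.85 to 1.05 rad up (clamp open); it stays where it is left and takes about 5 N at its end to turn, 9 N over the last few degrees
- handle_pivot (a point): The handle's hinge pin, 22 mm above the table top; its axis lies along the tester's x; axes as the tester's
- handle_end (a point): On the axis of the red grip, 24 mm short of its free end, 95 mm from the hinge pin. The grip is a round bar 18 mm thick, 83 mm long; when level it points to the tester's -y with its axis 6 mm above the pin, over the table's end; when open it leans up from the pin, its free end up and to -y
- clamp_arm: Steel arm of the toggle clamp, coupled to the handle; origin at its hinge pin, 18 mm above the table, 26 mm to +y of the handle's pin. Open, it stands up and leans to +y; as the handle comes down it folds over the panel and a sprung rubber foot, 84 mm from the pin, presses on the panel 22 mm behind the line with about 4 N
- weight_a: Brass loading weight, 34 mm across, 22 mm high, standing on the housing under the bridge; leave alone
- weight_b: Brass loading weight, 28 mm across, 14 mm high, standing on the housing under the bridge; leave alone
- tweezers: Steel tweezers 120 mm long lying on the near ledge of the housing; leave alone
- spare_panel: Blue panel 100 x 200 x 6 mm lying on the bench; leave alone
- loupe: Black magnifier, 45 mm across, 42 mm high; leave alone
- sample_jar: Amber sample jar, 60 mm across, 75 mm high; leave alone
- caliper: Steel caliper 170 mm long lying on the bench; leave alone
Things that resemble listed ones, but are neither listed nor needed, are in the scene too. There is more than one size of the panel; the one meant has the size given above.

How it is judged:
By the outcome, as a careful person would: the job done as asked, in the order asked, and still so for the second after the job is handed in, with the robot touching nothing.
It also fails if it takes over 72 s, if anything falls off the work surface, if the arm or the gripper's body presses on something with over 40 N, if the wrist force passes 120 N, or if a joint passes its speed limit or range.

## Working session

There is one attempt and no reset: what is moved stays moved. The work goes in short steps, Python scripts to look and compute and a tool call to move; the robot and the scene stay as the last step left them, time stands still between calls to the robot, and variables do not carry over. Pictures are saved under pics/ and viewed, at most 10 in all, crops included, and the job is handed in when it is done.

Besides the shell and the picture viewer there is one more tool, called after "Request:" in YAML: its name, and indented under it one key for each argument. jog_arm: Moves the arm, as the interface text tells. Its arguments: {"type":"object","properties":{"plan":{"type":"string"},"grip_force":{"type":"number"}},"required":["plan"]}

```bash
mkdir -p pics; cat > h.py <<'E'
import numpy as np, cv2
from rig import env, imaging, job, models
def K(im):
    f=240/np.tan(np.radians(im["fov_y"])/2)
    return np.array([[f,0,im["cx"]],[0,f,im["cy"]],[0,0,1]]), np.array(im["distortion"],float)
def ray(im,px):
    k,d=K(im); u=cv2.undistortPointsIter(np.array(px,float).reshape(-1,1,2),k,d,None,None,(3,50,1e-9)).reshape(-1,2)
    return np.c_[u,np.ones(len(u))]
def atz(im,px,z):
    T=im["world_from_camera"]; r=ray(im,px)@T[:3,:3].T; o=T[:3,3]
    return o+r*((z-o[2])/r[:,2])[:,None]
def byd(im,px):
    px=np.array(px,float).reshape(-1,2); T=im["world_from_camera"]
    d=np.array([im["depth"][int(round(v)),int(round(u))] for u,v in px])
    return (ray(im,px)*d[:,None])@T[:3,:3].T+T[:3,3]
def cloud(im):
    v,u=np.mgrid[0:480,0:640]; px=np.c_[u.ravel(),v.ravel()].astype(float)
    T=im["world_from_camera"]
    return ((ray(im,px)*im["depth"].reshape(-1,1))@T[:3,:3].T+T[:3,3]).reshape(480,640,3)
def proj(im,P):
    T=np.linalg.inv(im["world_from_camera"]); k,d=K(im)
    return cv2.projectPoints(np.array(P,float).reshape(-1,1,3),cv2.Rodrigues(T[:3,:3])[0],T[:3,3],k,d)[0].reshape(-1,2)
E
python3 - <<'E'
from h import *
np.set_printoptions(precision=4,suppress=True)
s=env.observe(); print(s["position"],s["tool_rot"],s["ft_force"],s["grip_width"],env.tcp_to_grasp)
for c in("scene","top"):
    im=imaging.get_image(c); cv2.imwrite(f"pics/{c}0.png",im["pixels"][:,:,::-1]); print(c,im["world_from_camera"],im["fov_y"])
    for q in("tester","panel","clamp_handle","guide","clamp_arm","spare_panel"):
        for r in models.outline_of(c,q)[:3]: print(c,"out",q,round(r["confidence"],2),np.round(r["bbox"]))
    for q in("tester","line","guide","panel","panel_edge","handle_pivot","handle_end","clamp_arm"):
        for r in models.tip_of(c,q)[:3]: print(c,"tip",q,round(r["confidence"],2),np.round(r["at"],1),byd(im,r["at"])[0])
E
```

```text
[0.1273 0.5348 0.2307] [[-0.9728  0.2316 -0.0007]
 [ 0.2316  0.9728 -0.0014]
 [ 0.0003 -0.0015 -1.    ]] [-0.905   0.4687  0.6154] 0.08535007221048066 -0.0187
scene [[-0.3398  0.498  -0.7978  1.4719]
 [ 0.9403  0.1992 -0.2761  0.3177]
 [ 0.0214 -0.844  -0.5359  0.7789]
 [ 0.      0.      0.      1.    ]] 51.42172133450718
scene out tester 0.48 [269. 225.  22.  28.]
scene out panel 0.73 [439. 253.  55.  25.]
scene out panel 0.68 [334. 264.  93.  44.]
scene out panel 0.65 [270. 203.  69.  38.]
scene out clamp_handle 0.55 [241. 211.  30.  39.]
scene out guide 0.56 [313. 277.  98.  44.]
scene out clamp_arm 0.7 [268. 226.  23.  30.]
scene out spare_panel 0.83 [527. 322.  93.  49.]
scene out spare_panel 0.46 [350. 281. 270. 182.]
scene out spare_panel 0.22 [152. 245.  58.  21.]
scene tip tester 0.97 [323.8 295.2] [0.6645 0.0564 0.0848]
scene tip tester 0.69 [494.1 276.9] [0.3581 0.417  0.0171]
scene tip tester 0.49 [287.2 246.5] [ 0.5316 -0.0859  0.0952]
scene tip line 0.92 [284.9 248.9] [ 0.5477 -0.0852  0.0984]
scene tip line 0.25 [324.1 296.3] [0.6526 0.0533 0.0717]
scene tip guide 0.68
[... 1164 characters left out ...]
pare_panel 0.73 [163. 218.  62.  30.]
top tip line 0.87 [338.3 193.9] [ 0.5432 -0.0918  0.1031]
top tip guide 0.56 [302.3 167.2] [0.6316 0.0225 0.1128]
top tip panel 0.85 [298.9 189.5] [0.5606 0.0353 0.1036]
top tip panel 0.83 [233.6 281.7] [0.2673 0.2633 0.0104]
top tip panel 0.61 [400.3 292.8] [ 0.2167 -0.2943  0.0138]
top tip panel_edge 0.88 [215.5 270.8] [0.3053 0.3252 0.0004]
top tip panel_edge 0.8 [327.1 195.5] [ 0.539  -0.0555  0.102 ]
top tip panel_edge 0.58 [428.3 315.5] [ 0.1381 -0.3872  0.0054]
top tip handle_pivot 0.88 [364.3 193.7] [ 0.539  -0.174   0.1257]
top tip handle_end 0.5 [381. 191.] [ 0.5358 -0.2186  0.2051]
top tip clamp_arm 0.62 [358.4 191. ] [ 0.5487 -0.1558  0.1212]
```

```bash
python3 - <<'E'
import cv2,numpy as np
t=cv2.imread("pics/top0.png"); s=cv2.imread("pics/scene0.png")
cv2.imwrite("pics/topc.png",cv2.resize(t[115:265,180:400],None,fx=3.6,fy=3.6,interpolation=cv2.INTER_CUBIC))
cv2.imwrite("pics/scc.png",cv2.resize(s[170:370,200:470],None,fx=2.95,fy=2.95,interpolation=cv2.INTER_CUBIC))
E
```

```text
(no output)
```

View pics/top0.png

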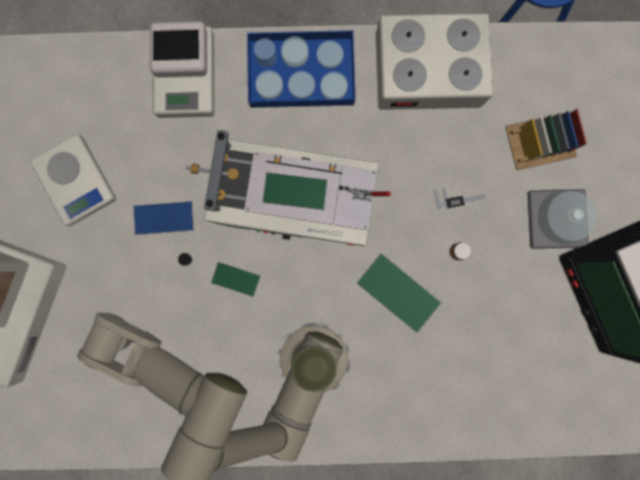

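View pics/topc.png

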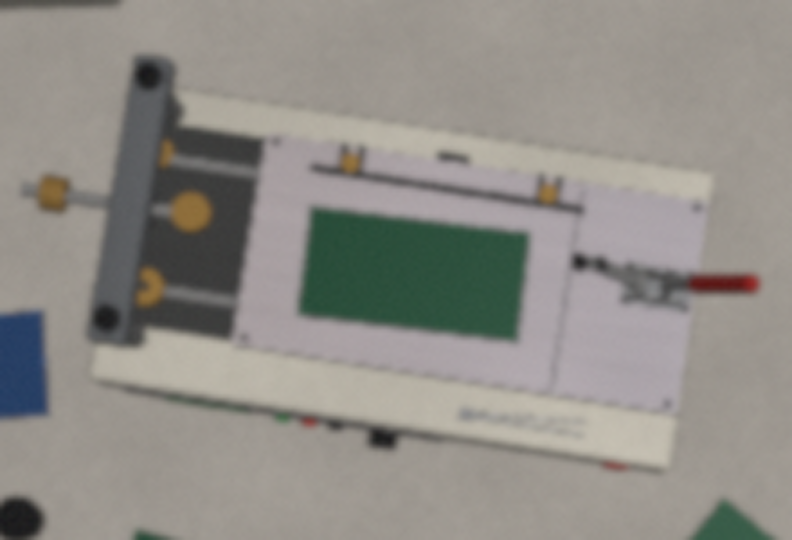

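View pics/scc.png

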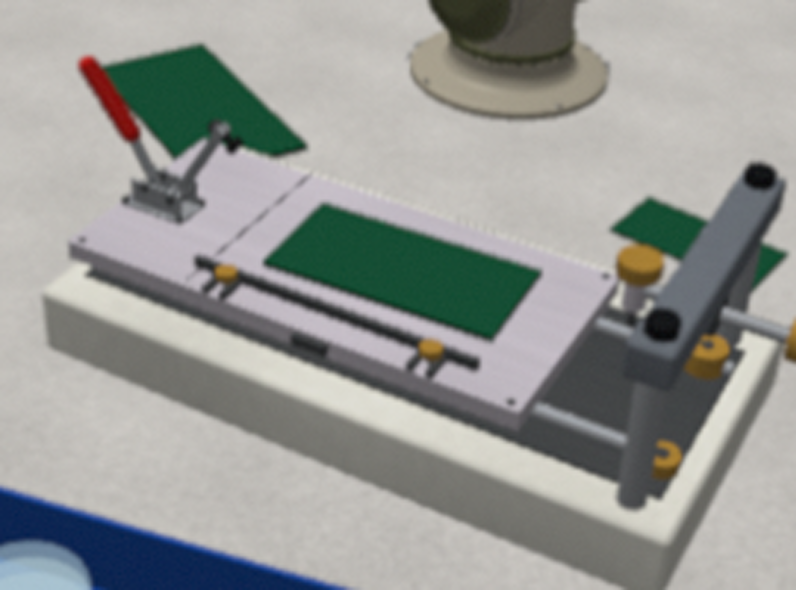

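```bash
cat > meas.py <<'E'
from h import *
np.set_printoptions(precision=4,suppress=True)
def rect(P): 
    c,(w,h),a=cv2.minAreaRect((P[:,:2]*1000).astype(np.float32)); return np.round([*c,w,h,a],2)
def panel(im):
    """green panel on table: mask contour at z=.106 -> rect (mm), contour pts"""
    hsv=cv2.cvtColor(im["pixels"],cv2.COLOR_RGB2HSV)
    m=((hsv[...,0]>60)&(hsv[...,0]<95)&(hsv[...,1]>90)).astype(np.uint8)
    n,l,st,ce=cv2.connectedComponentsWithStats(m)
    px=proj(im,[[.56,.035,.106]])[0]; 
    i=1+np.argmin(np.linalg.norm(ce[1:]-px,axis=1)+1e3*(st[1:,4]<500))
    return l==i
def tab(im):
    X=cloud(im); return X
E
python3 - <<'E'
from meas import *
for c in("top","scene"):
    im=imaging.get_image(c); X=cloud(im)
    m=panel(im); ys,xs=np.nonzero(m)
    print(c,"panel",rect(atz(im,np.c_[xs,ys],.106)),m.sum(), "z",np.median(X[m][:,2]))
    # table: light-purple px with z in .09-.112
    b=(abs(X[...,2]-.101)<.009)&(X[...,0]>.4)&(X[...,0]<.75)&(abs(X[...,1])<.35)
    b=cv2.morphologyEx(b.astype(np.uint8),cv2.MORPH_CLOSE,np.ones((7,7)))
    n,l,st,ce=cv2.connectedComponentsWithStats(b); i=1+np.argmax(st[1:,4]); ys,xs=np.nonzero(l==i)
    print("table",rect(atz(im,np.c_[xs,ys],.1)),st[i])
    k,d=K(im); T=im["world_from_camera"]
    # rectified view at table height: 1 px = 0.5mm
    gx=np.arange(.40,.72,.0005); gy=np.arange(.23,-.29,-.0005)  # rows: x descending later
    G=np.array([[x,y,.1] for x in gx[::-1] for y in gy])
    uv=proj(im,G).astype(np.float32).reshape(len(gx),len(gy),2)
    R=cv2.remap(im["pixels"],uv[...,0],uv[...,1],cv2.INTER_CUBIC); np.save(f"R{c}.npy",R)
    cv2.imwrite(f"pics/r_{c}.png",cv2.resize(R[...,::-1],(780,480)))
    for q in ("handle_end","handle_pivot","clamp_arm"):
        for r in models.outline_of(c,{"handle_end":"clamp_handle"}.get(q,q))[:1]:
            P=X[r["region"]]; P=P[P[:,2]>.11]; print(q,len(P),P.mean(0),P.max(0),P.min(0))
E
```

```text
top panel [557.11  49.7  188.26  88.87  81.62] 1583 z 0.10703550111328308
table [560.98   0.58 408.1  203.5   79.56] [ 244  152  133   78 7480]
handle_pivot 296 [ 0.5347 -0.1725  0.183 ] [ 0.5583 -0.0057  2.0438] [ 0.291  -0.241   0.1103]
clamp_arm 89 [ 0.5435 -0.1216  0.189 ] [ 0.5583 -0.0057  2.0438] [ 0.291  -0.1547  0.1148]
scene panel [557.49  47.95 196.08  96.04  81.73] 2010 z 0.10502639395636454
table [563.39  -4.21 411.32 210.47  80.5 ] [ 223  218  188   95 8438]
handle_end 271 [ 0.5339 -0.2126  0.1803] [ 0.5432 -0.1752  0.2208] [ 0.5173 -0.2469  0.1222]
handle_pivot 609 [ 0.542  -0.1759  0.1623] [1.4719 0.3177 0.7789] [ 0.5207 -0.2476  0.1104]
clamp_arm 160 [ 0.5549 -0.1215  0.1657] [1.4719 0.3177 0.7789] [ 0.5303 -0.155   0.1143]
```

View pics/r_scene.png

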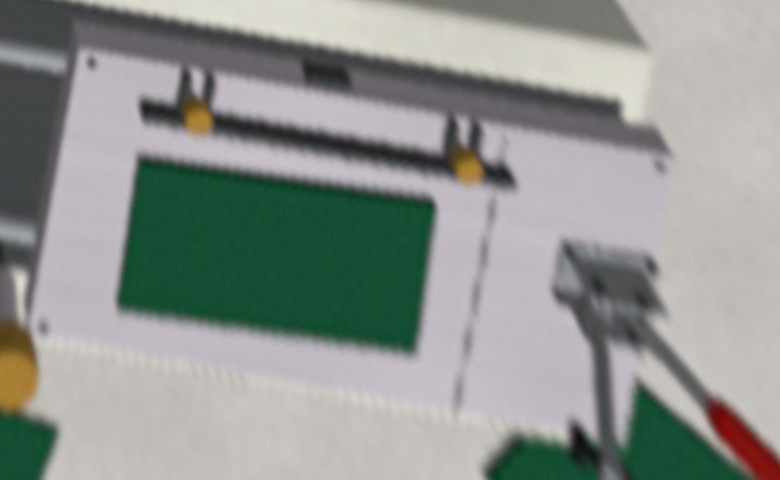

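```bash
cat >> meas.py <<'E'
def rectify(im,z):
    gx=np.arange(.72,.40,-.0005); gy=np.arange(.23,-.29,-.0005)
    A,B=np.meshgrid(gx,gy,indexing="ij"); G=np.stack([A,B,0*A+z],-1).reshape(-1,3)
    uv=proj(im,G).astype(np.float32).reshape(len(gx),len(gy),2)
    return cv2.remap(im["pixels"],uv[...,0],uv[...,1],cv2.INTER_CUBIC),gx,gy
def fit(a,b):
    for _ in range(4):
        p=np.polyfit(a,b,1); r=abs(b-np.polyval(p,a)); k=r<max(2.5*np.median(r),2e-4); a,b=a[k],b[k]
    return p,len(a),r.mean()
def line_fit(im,x0=.45,x1=.63,near=(.547,-.095),s=.18,exclude=None):
    R,gx,gy=rectify(im,.1); g=cv2.cvtColor(R,cv2.COLOR_RGB2GRAY).astype(float); a=[];b=[]
    for i,x in enumerate(gx):
        if x0<x<x1 and not(exclude and exclude[0]<x<exclude[1]):
            yp=near[1]-s*(x-near[0]); j=np.nonzero(abs(gy-yp)<.008)[0]
            w=np.percentile(g[i,j],70)-g[i,j]-5; w[w<0]=0
            if w.max()>8: a.append(x); b.append((w*gy[j]).sum()/w.sum())
    return fit(np.array(a),np.array(b))
def edge_fit(im,x0,x1,ylo,yhi,z=.106):
    """panel short edge (facing -y): half-level crossing of saturation along y"""
    R,gx,gy=rectify(im,z); s=cv2.cvtColor(R,cv2.COLOR_RGB2HSV)[...,1].astype(float); a=[];b=[]
    for i,x in enumerate(gx):
        if x0<x<x1:
            j=np.nonzero((gy>ylo)&(gy<yhi))[0]; v=s[i,j]; h=(v.max()+v.min())/2
            k=np.nonzero((v[:-1]>h)&(v[1:]<=h))[0]
            if len(k) and v.max()-v.min()>60: k=k[-1]; a.append(x); b.append(gy[j[k]]-.0005*(v[k]-h)/(v[k]-v[k+1]))
    return fit(np.array(a),np.array(b))
E
python3 - <<'E'
from meas import *
for c in("top","scene"):
    im=imaging.get_image(c)
    print(c,"line",line_fit(im)); print("edge",edge_fit(im,.52,.58,-.09,0.0))
    R,gx,gy=rectify(im,.11); g=cv2.cvtColor(R,cv2.COLOR_RGB2GRAY).astype(float); a=[];b=[];e=[]
    for j,y in enumerate(gy):   # guide strip dark top; its -x boundary
        if -.09<y<.12:
            xp=.628+.178*(y-.02); i=np.nonzero(abs(gx-xp)<.012)[0]; v=g[i,j]; k=np.argmin(v)
            w=np.percentile(v,80)-v-8; w[w<0]=0
            if v.max()-v.min()>30: a.append(y); b.append((w*gx[i]).sum()/w.sum())
    print("guide centre",fit(np.array(a),np.array(b)))
    R,gx,gy=rectify(im,.106); s=cv2.cvtColor(R,cv2.COLOR_RGB2HSV)[...,1].astype(float); 
    for sg in(1,-1):
        a=[];b=[]
        for j,y in enumerate(gy):
            if -.02<y<.11:
                v=s[:,j]; x0=.558+.148*(y-.045)+sg*.05; i=np.nonzero(abs(gx-x0)<.014)[0]; q=v[i]; h=(q.max()+q.min())/2
                k=np.nonzero((q[:-1]>h)!=(q[1:]>h))[0]
                if len(k)==1: a.append(y); b.append(gx[i[k[0]]])
        print("side",sg,fit(np.array(a),np.array(b)))
    for q,p in(("outline","clamp_handle"),):
        m=models.outline_of(c,p)[0]["region"]; X=cloud(im)
        hsv=cv2.cvtColor(im["pixels"],cv2.COLOR_RGB2HSV); red=((hsv[...,0]<8)|(hsv[...,0]>172))&(hsv[...,1]>130)
        P=X[red&(abs(X[...,0]-.54)<.05)&(X[...,1]<-.15)&(X[...,1]>-.3)&(X[...,2]>.12)]
        u,sv,vt=np.linalg.svd(P-P.mean(0)); t=(P-P.mean(0))@vt[0]; print("red",len(P),P.mean(0),vt[0],t.min(),t.max())
E
```

```text
top line (array([-0.1843,  0.0111]), 201, np.float64(0.0002193375915450201))
edge (array([-0.1462,  0.034 ]), 106, np.float64(0.00017481315067891396))
guide centre (array([0.1842, 0.6294]), 286, np.float64(0.00012959219192488854))
side 1 (array([0.1455, 0.5967]), 224, np.float64(0.0001775340421591296))
side -1 (array([0.1487, 0.503 ]), 220, np.float64(0.00015491684074951298))
red 54 [ 0.5298 -0.2188  0.2016] [-0.1206 -0.6374  0.7611] -0.04193061418812604 0.030892378812254238
scene line (array([-0.1816,  0.0076]), 312, np.float64(0.000403441853220237))
edge (array([-0.1324,  0.0234]), 104, np.float64(5.5744244109991905e-05))
guide centre (array([0.1798, 0.6311]), 299, np.float64(0.00012065115446681238))
side 1 (array([0.1456, 0.5997]), 228, np.float64(0.00016933996580359385))
side -1 (array([0.144 , 0.5027]), 193, np.float64(0.00019701405410427528))
red 177 [ 0.5326 -0.2176  0.191 ] [ 0.1207  0.6072 -0.7854] -0.03779473490575768 0.03872021464725352
```

Three green panels appear in the top view: (294,192) on the table beside the guide, about 63x38 px and near 100x200 mm; (236,280), which is smaller; and (398,293), which is larger. The enlarged crop confirms (294,192): it lies on the tester table with the right size. The guide, the line and the open red handle also show clearly.

Request:
jog_arm:
  plan: "0 0 -3.0 -2.2 -2.0 0 255;0 0 0 -2.2 -2.0 0 255;0 0 0 -2.2 -2.0 0 255;0 0 0 -2.2 -2.0 0 255;0 0 0 -2.2 -2.0 0 255;0 0 0 -2.2 -2.0 0 255;0 0 0 -2.2 -2.0 0 255;0 0 0 -2.2 -2.0 0 255;0 0 0 -2.2 -2.0 0 255;0 0 0 -2.2 -2.0 0 255"
  grip_force: 40

```text
time_s: 2.93
position: [0.3071, 0.2965, 0.2315]
tool_rot: [[-0.984, 0.18, 0.0], [0.18, 0.984, 0.0], [-0.0, 0.0, -1.0]]
ft_force: [0.9, -0.0, 0.2]
grip_width: -0.0002
gripper_force: 0.0
```

Request:
jog_arm:
  plan: "0 0 0 -2.2 -2.0 0 255;0 0 0 -2.2 -2.0 0 255;0 0 0 -2.2 -2.0 0 255;0 0 0 -2.2 -2.0 0 255;0 0 0 -2.2 -2.0 0 255;0 0 0 -2.2 -2.0 0 255;0 0 0 -2.2 -2.0 0 255;0 0 0 -2.2 -2.0 0 255;0 0 0 -2.0 -2.0 0 255;0 0 0 0 0 0 255"

```text
time_s: 3.77
position: [0.4692, 0.0819, 0.2311]
tool_rot: [[-0.983, 0.184, 0.001], [0.184, 0.983, -0.001], [-0.001, -0.001, -1.0]]
ft_force: [-0.6, 0.5, 0.4]
grip_width: 0.0
gripper_force: 0.0
```

Request:
jog_arm:
  plan: "0 0 0 0 0 2.5 255;0 0 0 0 0 2.5 255;0 0 0 0 0 2.5 255;0 0 0 0 0 0 255;0 0 0 0 0 0 255"

```text
time_s: 4.18
position: [0.4664, 0.0855, 0.1563]
tool_rot: [[-0.984, 0.18, -0.002], [0.18, 0.984, 0.0], [0.002, -0.0, -1.0]]
ft_force: [-0.1, -0.7, 0.9]
grip_width: -0.0
gripper_force: 0.0
```

Request:
jog_arm:
  plan: "0 0 0 0 -2.0 2.0 255;0 0 0 0 0 2.0 255;0 0 0 -0.8 0 1.0 255;0 0 0 -0.8 0 0.3 255;0 0 0 0 0 0 255;0 0 0 0 0 0 255"

```text
time_s: 4.68
position: [0.4799, 0.0627, 0.1046]
tool_rot: [[-0.984, 0.18, 0.002], [0.18, 0.984, -0.0], [-0.002, 0.0, -1.0]]
ft_force: [0.5, -0.1, -0.2]
grip_width: -0.0001
gripper_force: 0.0
```

Request:
jog_arm:
  plan: "0 0 0 -0.4 0 0.1 255;0 0 0 -0.3 0 0.05 255;0 0 0 -0.3 0 0 255;0 0 0 -0.3 0 0 255;0 0 0 -0.3 0 0 255;0 0 0 -0.3 0 0 255;0 0 0 -0.3 0 0 255;0 0 0 -0.3 0 0 255;0 0 0 -0.3 0 0 255"

```text
time_s: 5.43
position: [0.5067, 0.0576, 0.1018]
tool_rot: [[-0.984, 0.18, -0.0], [0.18, 0.984, 0.0], [0.0, -0.0, -1.0]]
ft_force: [-0.6, 0.1, 0.2]
grip_width: 0.0001
gripper_force: 0.3
```

```bash
python3 - <<'E'
from meas import *
im=imaging.get_image("top"); m=panel(im); ys,xs=np.nonzero(m); print(rect(atz(im,np.c_[xs,ys],.106)),m.sum())
im=imaging.get_image("scene"); m=panel(im); ys,xs=np.nonzero(m); print(rect(atz(im,np.c_[xs,ys],.106)),m.sum())
s=env.observe(); print(s["position"],s["ft_force"])
E
```

```text
[570.49  46.61 187.9   87.53  80.41] 567
[569.15  45.08 196.39 101.88  81.4 ] 2080
[0.5069 0.0575 0.1018] [-0.0969  1.2253  0.8095]
```

Request:
jog_arm:
  plan: "0 0 0 -0.3 0 -0.05 255;0 0 0 -0.3 0 0 255;0 0 0 -0.3 0 0 255;0 0 0 -0.2 0 0 255;0 0 0 -0.1 0 0 255;0 0 0 0 0 0 255"

```text
time_s: 6.03
position: [0.5185, 0.0555, 0.1023]
tool_rot: [[-0.984, 0.18, 0.0], [0.18, 0.984, -0.0], [-0.0, -0.0, -1.0]]
ft_force: [0.1, 0.1, 0.4]
grip_width: -0.0
gripper_force: 0.0
```

Request:
jog_arm:
  plan: "0 0 0 -0.05 0 0 255;0 0 0 -0.05 0 0 255;0 0 0 -0.05 0 0 255;0 0 0 -0.05 0 0 255;0 0 0 0 0 0 255"

```text
time_s: 6.45
position: [0.5202, 0.0551, 0.1023]
tool_rot: [[-0.984, 0.18, 0.0], [0.18, 0.984, -0.0], [-0.0, 0.0, -1.0]]
ft_force: [-0.0, 0.4, -0.9]
grip_width: 0.0001
gripper_force: 0.1
```

Request:
jog_arm:
  plan: "0 0 0 -0.05 0 0 255;0 0 0 -0.05 0 0 255;0 0 0 -0.05 0 0 255;0 0 0 0 0 0 255;0 0 0 0 0 0 255"

```text
time_s: 6.87
position: [0.5215, 0.0549, 0.1023]
tool_rot: [[-0.984, 0.18, -0.0], [0.18, 0.984, 0.0], [0.0, 0.0, -1.0]]
ft_force: [-1.7, 0.5, 0.4]
grip_width: 0.0002
gripper_force: 0.8
```

Request:
jog_arm:
  plan: "0 0 0 -0.05 0 0 255;0 0 0 -0.05 0 0 255;0 0 0 0 0 0 255;0 0 0 0 0 0 255"

```text
time_s: 7.2
position: [0.5217, 0.0549, 0.1022]
tool_rot: [[-0.984, 0.18, -0.003], [0.18, 0.984, 0.0], [0.003, -0.0, -1.0]]
ft_force: [-5.5, 0.7, 2.1]
grip_width: 0.0003
gripper_force: 2.9
```

Request:
jog_arm:
  plan: "0 0 0 -0.05 0 0 255;0 0 0 -0.05 0 0 255;0 0 0 0 0 0 255;0 0 0 0 0 0 255"

```text
time_s: 7.53
position: [0.5218, 0.0549, 0.1021]
tool_rot: [[-0.984, 0.18, -0.005], [0.18, 0.984, 0.001], [0.005, -0.0, -1.0]]
ft_force: [-8.9, 2.2, 5.0]
grip_width: -0.0001
gripper_force: 4.8
```

Request:
jog_arm:
  plan: "0 0 0 0.05 0 -0.03 255;0 0 0 0 -0.1 0 255;0 0 0 0 -0.1 0 255;0 0 0 0 -0.1 0 255;0 0 0 0 -0.1 0 255;0 0 0 0 -0.1 0 255;0 0 0 0 0 0 255;0 0 0 0 0 0 255"

```text
time_s: 8.2
position: [0.5209, 0.0503, 0.1023]
tool_rot: [[-0.984, 0.18, -0.003], [0.18, 0.984, 0.001], [0.004, 0.001, -1.0]]
ft_force: [-6.7, 3.7, 1.5]
grip_width: -0.0002
gripper_force: 3.4
```

```bash
python3 - <<'E'
from meas import *
s=env.observe(); print(s["position"],s["ft_force"])
for c in("top","scene"):
    im=imaging.get_image(c); pl=line_fit(im)[0]; e,n,r=edge_fit(im,.545,.61,-.105,-0.01)
    for x in(.55,.58,.60): print(c,x,np.polyval(e,x)-np.polyval(pl,x))
    print(e,n,r,pl)
E
```

```text
[0.5209 0.0503 0.1023] [-6.7201  3.7399  1.5108]
top 0.55 0.03731680518346409
top 0.58 0.03735523100389767
top 0.6 0.037380848217520045
[-0.1827  0.0474] 103 0.00013302249822837615 [-0.184   0.0108]
scene 0.55 0.03620590456489317
scene 0.58 0.03610993213616806
scene 0.6 0.03604595051701799
[-0.1853  0.0458] 116 0.00020974025428508112 [-0.1821  0.0078]
```

Request:
jog_arm:
  plan: "0 0 0 0.02 -0.1 0 255;0 0 0 0.02 -0.1 0 255;0 0 0 0 -0.1 0 255;0 0 0 0 -0.1 0 255;0 0 0 0 -0.1 0 255;0 0 0 0 0 0 255"

```text
time_s: 8.8
position: [0.5199, 0.0453, 0.1023]
tool_rot: [[-0.984, 0.18, -0.003], [0.18, 0.984, 0.001], [0.003, 0.0, -1.0]]
ft_force: [-5.7, 2.8, -0.7]
grip_width: 0.0002
gripper_force: 2.7
```

```bash
cat > gap.py <<'E'
from meas import *
import sys
s=env.observe(); p=np.array(s["position"]); f=np.array(s["ft_force"])
c_,s_=.9836,.1805; d=p[:2]-[.5676,.0276]
print("tcp tester mm",1e3*np.array([d[0]*c_-d[1]*s_,d[0]*s_+d[1]*c_]),p[2],"F",[f[0]*c_-f[1]*s_,f[0]*s_+f[1]*c_,f[2]])
for c in("top","scene"):
    im=imaging.get_image(c); pl=line_fit(im,*map(float,sys.argv[1:3]))if len(sys.argv)>2 else line_fit(im); pl=pl[0]
    e,n,r=edge_fit(im,.545,.61,-.125,-0.01)
    print(c,"gap mm",1e3*.9836*(np.polyval(e,.575)-np.polyval(pl,.575)),"slopes",e[0],pl[0],n,r)
E
python3 gap.py
```

```text
tcp tester mm [-50.1113   8.7552] 0.10228339611751053 F [np.float64(-6.071553360789348), np.float64(1.6947855050366452), np.float64(-0.6761556600259382)]
top gap mm 31.417278235873933 slopes -0.18734526513866845 -0.18308688816868673 125 0.00012106504714705435
scene gap mm 30.232416199492405 slopes -0.18719076583250635 -0.18154651986288922 113 0.0002516184530205301
```

Request:
jog_arm:
  plan: "0 0 0 0 -0.15 0 255;0 0 0 0 -0.15 0 255;0 0 0 0 -0.15 0 255;0 0 0 0 -0.15 0 255;0 0 0 0 -0.15 0 255;0 0 0 0 0 0 255"

```text
time_s: 9.4
position: [0.5185, 0.0378, 0.1023]
tool_rot: [[-0.984, 0.18, -0.003], [0.18, 0.984, 0.001], [0.003, 0.0, -1.0]]
ft_force: [-5.1, 2.0, 1.5]
grip_width: -0.0001
gripper_force: 2.7
```

Request:
jog_arm:
  plan: "0 0 0 0 -0.15 0 255;0 0 0 0 -0.15 0 255;0 0 0 0 -0.15 0 255;0 0 0 0 -0.15 0 255;0 0 0 0 -0.15 0 255;0 0 0 0 0 0 255"

```text
time_s: 9.9
position: [0.5172, 0.0304, 0.1023]
tool_rot: [[-0.984, 0.18, -0.003], [0.18, 0.984, 0.001], [0.003, 0.0, -1.0]]
ft_force: [-4.8, 2.4, 0.9]
grip_width: -0.0002
gripper_force: 2.7
```

Request:
jog_arm:
  plan: "0 0 0 0 -0.15 0 255;0 0 0 0 -0.15 0 255;0 0 0 0 -0.15 0 255;0 0 0 0 -0.15 0 255;0 0 0 0 0 0 255"

```text
time_s: 10.32
position: [0.5161, 0.0245, 0.1023]
tool_rot: [[-0.984, 0.18, -0.003], [0.18, 0.984, 0.001], [0.003, 0.0, -1.0]]
ft_force: [-5.2, 2.9, 0.8]
grip_width: -0.0001
gripper_force: 2.7
```

```bash
python3 gap.py
```

```text
tcp tester mm [-50.1149 -12.3134] 0.10225768470143046 F [np.float64(-5.59901126839794), np.float64(1.9380503147552912), np.float64(0.8309330299956612)]
top gap mm 9.74368891180248 slopes -0.17839815813170593 -0.18062048933971991 117 0.0001334791382504225
scene gap mm 6.307074362860965 slopes -0.1691136555734935 -0.1675955358411389 90 0.00021919898436673226
```

Request:
jog_arm:
  plan: "0 0 0 0 -0.12 0 255;0 0 0 0 -0.12 0 255;0 0 0 0 -0.12 0 255;0 0 0 0 -0.12 0 255;0 0 0 0 0 0 255"

```text
time_s: 10.83
position: [0.5153, 0.0199, 0.1023]
tool_rot: [[-0.984, 0.18, -0.003], [0.18, 0.984, 0.001], [0.003, 0.0, -1.0]]
ft_force: [-5.0, 2.3, -0.3]
grip_width: -0.0001
gripper_force: 2.7
```

```bash
cat > gap2.py <<'E'
from meas import *
s=env.observe(); p=np.array(s["position"]); f=np.array(s["ft_force"])
c_,s_=.9836,.1805; d=p[:2]-[.5676,.0276]
print("tcp tester mm",1e3*np.array([d[0]*c_-d[1]*s_,d[0]*s_+d[1]*c_]),p[2],"F",[f[0]*c_-f[1]*s_,f[0]*s_+f[1]*c_,f[2]])
L={"top":(-.184,.0109),"scene":(-.1818,.0077)}
for c in("top","scene"):
    G=[];N=[]
    for k in range(4):
        im=imaging.get_image(c); e,n,r=edge_fit(im,.545,.61,-.125,-0.01)
        G.append(1e3*.9836*(np.polyval(e,.575)-np.polyval(L[c],.575)))
        nl=line_fit(im,.455,.51)[0]; N.append(1e3*(np.polyval(nl,.485)-np.polyval(L[c],.485)))
    print(c,"gap",np.round(G,2),np.mean(G),"line shift at near part",np.round(N,2))
E
python3 gap2.py
```

```text
tcp tester mm [-50.0912 -17.0642] 0.10228159965578787 F [np.float64(-5.306159424222259), np.float64(1.3707479795441204), np.float64(-0.27040327108506235)]
top gap [4.55 4.45 4.63 4.53] 4.5410424802733385 line shift at near part [-0.04 -0.   -0.04 -0.1 ]
scene gap [4.64 4.65 4.7  4.68] 4.66953993159457 line shift at near part [0.15 0.28 0.15 0.34]
```

Request:
jog_arm:
  plan: "0 0 0 0 -0.1 0 255;0 0 0 0 -0.1 0 255;0 0 0 0 -0.1 0 255;0 0 0 0 -0.08 0 255;0 0 0 0 0 0 255;0 0 0 0 0 0 255"

```text
time_s: 11.73
position: [0.5146, 0.0162, 0.1023]
tool_rot: [[-0.984, 0.18, -0.003], [0.18, 0.984, 0.001], [0.003, 0.0, -1.0]]
ft_force: [-5.4, 2.4, 1.7]
grip_width: -0.0001
gripper_force: 2.7
```

```bash
python3 gap2.py; python3 - <<'E'
from meas import *
o=[]
for c in("top","scene"):
    im=imaging.get_image(c); R,gx,gy=rectify(im,.1)
    i=(gx>.44)&(gx<.65); j=(gy>-.13)&(gy<-.06)
    o.append(cv2.resize(R[np.ix_(i,j)][...,::-1],None,fx=2.6,fy=1.4,interpolation=cv2.INTER_CUBIC)); print(o[-1].shape)
cv2.imwrite("pics/gap.png",np.hstack(o))
E
```

```text
tcp tester mm [-50.0771 -20.822 ] 0.10227240609143765 F [np.float64(-5.690364162178882), np.float64(1.3632801506766006), np.float64(1.662829324975057)]
top gap [1.44 1.55 1.44 1.55] 1.4935605238335308 line shift at near part [-0.04 -0.14 -0.09 -0.11]
scene gap [0.87 0.84 0.86 0.86] 0.8592773053420529 line shift at near part [0.1  0.16 0.06 0.11]
(588, 364, 3)
(588, 364, 3)
```

View pics/gap.png

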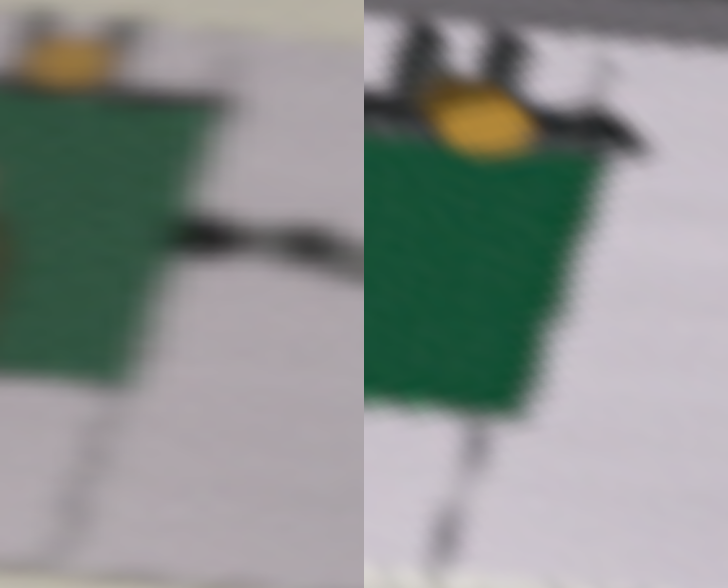

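```bash
cat > gap3.py <<'E'
from meas import *
L={"top":(-.184,.0109),"scene":(-.1818,.0077)}
def redge(im,L,xs=((.53,.55),(.583,.605)),ch=0):
    R,gx,gy=rectify(im,.106); s=R[...,ch].astype(float); a=[];b=[]
    for i,x in enumerate(gx):
        if any(l<x<h for l,h in xs):
            yl=np.polyval(L,x); j=np.nonzero((gy>yl-.025)&(gy<yl+.02))[0]; v=s[i,j]
            lo=v[:8].mean(); hi=v[-30:].mean(); h=(lo+hi)/2
            k=np.nonzero((v[:-1]<h)&(v[1:]>=h))[0]
            if len(k): k=k[-1]; a.append(x); b.append(gy[j[k]]-.0005*(h-v[k])/(v[k+1]-v[k])-yl)
    return np.array(a),983.6*np.array(b)
if __name__=="__main__":
  for c in("top","scene"):
    for ch in(0,1,2):
        for xs in(((.525,.55),),((.585,.605),)):
            G=[np.median(redge(imaging.get_image(c),L[c],xs,ch)[1]) for _ in range(2)]
            print(c,"RGB"[ch],xs,np.round(G,2))
E
python3 gap3.py
```

```text
top R ((0.525, 0.55),) [-0.94 -0.88]
top R ((0.585, 0.605),) [-0.8  -0.79]
top G ((0.525, 0.55),) [-1.45 -1.47]
top G ((0.585, 0.605),) [-1.27 -1.33]
top B ((0.525, 0.55),) [-1.23 -1.23]
top B ((0.585, 0.605),) [-1.06 -1.03]
scene R ((0.525, 0.55),) [-1.32 -1.21]
scene R ((0.585, 0.605),) [-1.47 -1.44]
scene G ((0.525, 0.55),) [-1.93 -1.88]
scene G ((0.585, 0.605),) [-2.04 -2.03]
scene B ((0.525, 0.55),) [-1.66 -1.71]
scene B ((0.585, 0.605),) [-1.77 -1.77]
```

```bash
python3 - <<'E'
from meas import *
for c in("top","scene"):
    im=dict(imaging.get_image(c)); im["pixels"]=cv2.imread(f"pics/{c}0.png")[:,:,::-1].copy()
    R,gx,gy=rectify(im,.106); S=cv2.cvtColor(R,cv2.COLOR_RGB2HSV)[...,1]
    ct=np.array([.557,.049]); u=np.array([.1445,.9895])  # panel long axis
    n=np.array([u[1],-u[0]])
    for nm,ch in(("R",R[...,0]),("G",R[...,1]),("S",S)):
        for ax,w,h in((u,n,.1),(n,u,.05)):
            res=[]
            for sg in(1,-1):
                o=[]
                for t in np.linspace(-.03,.03,25):
                    d=np.arange(h-.02,h+.02,.00025); P=ct+t*w+sg*d[:,None]*ax
                    v=cv2.remap(ch.astype(np.float32),((gy[0]-P[:,1])/.0005).astype(np.float32)[None],((gx[0]-P[:,0])/.0005).astype(np.float32)[None],cv2.INTER_LINEAR)[0]
                    a,b=v[:12].mean(),v[-12:].mean(); f=(v-a)/(b-a); k=np.argmax(f>.5); o.append(d[k])
                res.append(1e3*np.median(o))
            print(c,nm,"+/-",np.round(res,2),"sum",round(sum(res),2))
E
```

```text
top R +/- [99.25 98.5 ] sum 197.75
top R +/- [48.75 49.5 ] sum 98.25
top G +/- [100.  99.] sum 199.0
top G +/- [49.5  50.25] sum 99.75
top S +/- [96.25 95.5 ] sum 191.75
top S +/- [46.  46.5] sum 92.5
scene R +/- [ 99.25 100.75] sum 200.0
scene R +/- [52.25 50.25] sum 102.5
scene G +/- [100.25 101.5 ] sum 201.75
scene G +/- [53.5  51.25] sum 104.75
scene S +/- [97.25 98.75] sum 196.0
scene S +/- [49.25 47.25] sum 96.5
```

```bash
cat > lin.py <<'E'
from meas import *
def lin(im):
    p=im["pixels"].astype(np.float32)/255; q=np.where(p<=.04045,p/12.92,((p+.055)/1.055)**2.4).astype(np.float32)
    d=dict(im); d["pixels"]=q; return d
yt=np.array([.1805,.9836]); xt=np.array([.9836,-.1805])
def prof(R,gx,gy,P):
    return cv2.remap(np.ascontiguousarray(R),((gy[0]-P[:,1])/.0005).astype(np.float32)[None],((gx[0]-P[:,0])/.0005).astype(np.float32)[None],cv2.INTER_LINEAR)[0]
def cross(R,gx,gy,ct,ax,w,h,ts,win=.02):
    o=[]
    for t in ts:
        d=np.arange(h-win,h+win,.00025); v=prof(R,gx,gy,ct+t*w+d[:,None]*ax)
        a,b=v[:12].mean(),v[-12:].mean(); f=(v-a)/(b-a); k=np.argmax(f>.5); o.append(d[k-1]+.00025*(.5-f[k-1])/(f[k]-f[k-1]))
    return 1e3*np.median(o)
def old(c):
    im=dict(imaging.get_image(c)); im["pixels"]=cv2.imread(f"pics/{c}0.png")[:,:,::-1].copy(); return im
def linecen(im,ts=(-.09,-.06),h=None):
    # line position along yt at tester x in ts (relative to tester origin .5676,.0276), linear light
    R,gx,gy=rectify(im,.1); R=R[...,0]; o=[]
    for t in np.linspace(*ts,30):
        d=np.arange(-.135,-.105,.00025); v=prof(R,gx,gy,np.array([.5676,.0276])+t*xt+d[:,None]*yt)
        bg=np.interp(d,[d[8],d[-8]],[v[:16].mean(),v[-16:].mean()]); q=np.clip(bg-v-.02*bg,0,None)
        if q.max()>.03*bg.mean(): o.append((q*d).sum()/q.sum())
    return 1e3*np.median(o),1e3*np.std(o),len(o)
E
python3 - <<'E'
from lin import *
for c in("top","scene"):
    im=lin(old(c)); R,gx,gy=rectify(im,.106); R=R[...,0]
    ct=np.array([.557,.049]); u=np.array([.1445,.9895]); n=np.array([u[1],-u[0]]); t=np.linspace(-.03,.03,25)
    print(c,"len",[round(cross(R,gx,gy,ct,s*u,n,.1,t),2) for s in(1,-1)],"wid",[round(cross(R,gx,gy,ct,s*n,u,.05,t),2) for s in(1,-1)])
    print("line old",linecen(im,(-.09,.0)),linecen(im))
    im=lin(imaging.get_image(c)); R,gx,gy=rectify(im,.106); R=R[...,0]
    print("line now",linecen(im),"edge now",[round(-cross(R,gx,gy,np.array([.5676,.0276]),-yt,xt,.12,np.linspace(*r,15)),2) for r in((-.03,-.015),(.02,.045))])
E
```

```text
top len [np.float64(100.81), np.float64(99.9)] wid [np.float64(50.19), np.float64(50.91)]
line old (np.float64(-118.25271163522194), np.float64(0.5119388810328066), 30) (np.float64(-118.19913873829822), np.float64(0.4790226899755931), 30)
line now (np.float64(-118.30990814521452), np.float64(0.5204104383987674), 30) edge now [np.float64(-121.73), np.float64(-121.74)]
scene len [np.float64(100.29), np.float64(102.13)] wid [np.float64(53.56), np.float64(52.33)]
line old (np.float64(-121.17043033795973), np.float64(0.4465007897161503), 30) (np.float64(-121.02863246357585), np.float64(0.4084333990612192), 30)
line now (np.float64(-121.00326958027557), np.float64(0.43013239464053876), 30) edge now [np.float64(-124.3), np.float64(-123.93)]
```

Request:
jog_arm:
  plan: "0 0 0 0 0.1 0 255;0 0 0 0 0.1 0 255;0 0 0 0 0.1 0 255;0 0 0 0 0.05 0 255;0 0 0 0 0 0 255;0 0 0 0 0 0 255"

```text
time_s: 14.23
position: [0.5151, 0.0191, 0.1023]
tool_rot: [[-0.984, 0.18, -0.003], [0.18, 0.984, -0.0], [0.003, -0.001, -1.0]]
ft_force: [-5.7, -0.8, 1.2]
grip_width: -0.0001
gripper_force: 2.8
```

```bash
cat > gap4.py <<'E'
from lin import *
s=env.observe(); p=np.array(s["position"])[:2]-[.5676,.0276]; f=np.array(s["ft_force"])
print("tcp",1e3*p@xt,1e3*p@yt,s["position"][2],"F",f[:2]@xt,f[:2]@yt,f[2])
for c in("top","scene"):
    r=[]
    for _ in range(3):
        im=lin(imaging.get_image(c)); R,gx,gy=rectify(im,.106); R=R[...,0]; l=linecen(im)[0]
        r.append([l]+[-cross(R,gx,gy,np.array([.5676,.0276]),-yt,xt,.12,np.linspace(*q,15)) for q in((-.03,-.015),(.02,.045))])
    r=np.mean(r,0); print(c,r,"gap",r[1:]-r[0])
E
python3 gap4.py
```

```text
tcp -50.08968630238785 -17.821979189856282 0.1022742490786637 F -5.494813005811292 -1.836660331826618 1.2476956647102972
top [-118.4142 -119.3239 -119.1785] gap [-0.9097 -0.7643]
scene [-121.1113 -120.9638 -121.1029] gap [0.1476 0.0085]
```

Request:
jog_arm:
  plan: "0 0 0 0 -0.04 0 255;0 0 0 0 0 0 255;0 0 0 0 0 0 255"

```text
time_s: 14.78
position: [0.5151, 0.019, 0.1023]
tool_rot: [[-0.984, 0.18, -0.003], [0.18, 0.984, 0.0], [0.003, -0.0, -1.0]]
ft_force: [-5.2, 0.6, 0.1]
grip_width: -0.0
gripper_force: 2.7
```

```bash
python3 gap4.py
```

```text
tcp -50.06682234652579 -17.95190205804731 0.10226873672892692 F -5.274307846058449 -0.33689865406313946 0.1258080898724797
top [-118.2429 -119.3601 -119.1718] gap [-1.1172 -0.9289]
scene [-121.1707 -120.964  -121.0752] gap [0.2067 0.0955]
```

Request:
jog_arm:
  plan: "0 0 0 0.1 0 0 255;0 0 0 0.1 0 0 255;0 0 0 0.3 0 0 255;0 0 0 1.0 0 0 255;0 0 0 1.5 0 0 255;0 0 0 0 0 -3 255;0 0 0 0 0 -3.5 255;0 0 0 0 0 -3.5 255;0 0 0 0 0 -3.5 255;0 0 0 0 0 -3.5 255"

```text
time_s: 15.92
position: [0.4864, 0.0242, 0.2747]
tool_rot: [[-0.984, 0.181, 0.001], [0.181, 0.984, -0.0], [-0.001, -0.0, -1.0]]
ft_force: [0.7, 0.0, 0.1]
grip_width: 0.0001
gripper_force: 0.0
```

Request:
jog_arm:
  plan: "0 0 0 -1 -3 -3 255;0 0 0 -1 -3 0 255;0 0 0 -1 -3 0 255;0 0 0 -1 -3 0 255;0 0 0 -1 -3 0 255;0 0 0 -1 -3 0 255;0 0 0 -1 -2 0 255;0 0 0 -1 0 0 255;0 0 0 -0.5 0 0 255;0 0 0 0 0 0 255"

```text
time_s: 16.75
position: [0.5346, -0.1866, 0.301]
tool_rot: [[-0.984, 0.18, 0.0], [0.18, 0.984, 0.0], [-0.0, 0.0, -1.0]]
ft_force: [0.0, 0.6, 0.8]
grip_width: 0.0001
gripper_force: 0.0
```

```bash
python3 - <<'E'
from lin import *
import runpy
runpy.run_path("gap4.py")
O=np.array([.5676,.0276])
for c in("top","scene"):
    im=imaging.get_image(c); X=cloud(im); hsv=cv2.cvtColor(im["pixels"],cv2.COLOR_RGB2HSV); red=((hsv[...,0]<8)|(hsv[...,0]>172))&(hsv[...,1]>130)
    P=X[red&(abs(X[...,0]-.54)<.05)&(X[...,1]<-.15)&(X[...,1]>-.3)&(X[...,2]>.12)]
    q=P[:,:2]-O; print(c,len(P), "red tester xy",1e3*np.median(q@xt),1e3*np.mean(q@yt),P[:,2].mean(), "range y",1e3*(q@yt).min(),1e3*(q@yt).max(),P[:,2].min(),P[:,2].max())
    cv2.imwrite(f"pics/{c}1.png",im["pixels"][:,:,::-1])
E
```

```text
tcp 6.167601957920371 -216.63995380234408 0.30098745817597 F -0.09714564286558114 0.5890714637322204 0.8081493509681814
top [-124.0978 -116.2769 -119.1974] gap [7.8208 4.9004]
scene [-121.1079 -120.9573 -121.0709] gap [0.1506 0.037 ]
top 31 red tester xy 4.054035039061124 -235.20460610692646 0.27619188462429073 range y -263.7612047502854 -205.80406450764477 0.1622826699207096 0.4532298596691946
scene 174 red tester xy 10.37039822147359 -247.5189402272344 0.19100829540721478 range y -273.59995905769205 -222.30988004792346 0.1597228906303485 0.219590488214079
```

Request:
jog_arm:
  plan: "0 0 0 -0.2 -0.3 3 255;0 0 0 0 0 3 255;0 0 0 0 0 2.5 255;0 0 0 0 0 1.5 255;0 0 0 0 0 0.5 255;0 0 0 0 0 0 255;0 0 0 0 0 0 255"

```text
time_s: 17.73
position: [0.5358, -0.19, 0.1973]
tool_rot: [[-0.984, 0.18, 0.001], [0.18, 0.984, -0.001], [-0.001, -0.001, -1.0]]
ft_force: [0.5, 1.2, -0.4]
grip_width: 0.0003
gripper_force: 0.0
```

Request:
jog_arm:
  plan: "0 0 0 0 -0.3 0 255;0 0 0 0 -0.3 0 255;0 0 0 0 -0.3 0 255;0 0 0 0 -0.3 0 255;0 0 0 0 0 0 255"

```text
time_s: 18.15
position: [0.5332, -0.2023, 0.1966]
tool_rot: [[-0.983, 0.181, 0.0], [0.181, 0.983, -0.0], [-0.0, -0.0, -1.0]]
ft_force: [0.0, 0.0, -0.5]
grip_width: -0.0
gripper_force: 0.0
```

Request:
jog_arm:
  plan: "0 0 0 0 -0.4 0.2 255;0 0 0 0 -0.4 0.2 255;0 0 0 0 -0.4 0.25 255;0 0 0 0 -0.4 0.25 255;0 0 0 0 0 0 255"

```text
time_s: 18.57
position: [0.5303, -0.2178, 0.1869]
tool_rot: [[-0.984, 0.181, 0.0], [0.181, 0.984, 0.0], [0.0, 0.0, -1.0]]
ft_force: [0.1, 1.1, 3.8]
grip_width: -0.0001
gripper_force: 1.8
```

Request:
jog_arm:
  plan: "0 0 0 0 -0.4 0.25 255;0 0 0 0 -0.4 0.25 255;0 0 0 0 -0.4 0.25 255;0 0 0 0 -0.35 0.25 255;0 0 0 0 0 0 255"

```text
time_s: 18.98
position: [0.5273, -0.2326, 0.1766]
tool_rot: [[-0.984, 0.181, -0.001], [0.181, 0.984, 0.001], [0.001, 0.001, -1.0]]
ft_force: [0.6, 3.2, 1.6]
grip_width: -0.0003
gripper_force: 1.3
```

Request:
jog_arm:
  plan: "0 0 0 0 -0.4 0.3 255;0 0 0 0 -0.4 0.3 255;0 0 0 0 -0.4 0.35 255;0 0 0 0 -0.35 0.35 255;0 0 0 0 -0.3 0.4 255;0 0 0 0 -0.3 0.4 255;0 0 0 0 -0.3 0.4 255;0 0 0 0 0 0 255"

```text
time_s: 19.65
position: [0.5229, -0.2573, 0.1515]
tool_rot: [[-0.983, 0.181, -0.001], [0.181, 0.983, -0.0], [0.001, -0.0, -1.0]]
ft_force: [0.9, 1.1, 0.9]
grip_width: 0.0001
gripper_force: 0.6
```

Request:
jog_arm:
  plan: "0 0 0 0 -0.25 0.3 255;0 0 0 0 -0.2 0.3 255;0 0 0 0 -0.2 0.3 255;0 0 0 0 -0.1 0.3 255;0 0 0 0 0 0 255;0 0 0 0 0 0 255"

```text
time_s: 20.15
position: [0.5216, -0.2645, 0.1399]
tool_rot: [[-0.984, 0.18, -0.001], [0.18, 0.984, -0.001], [0.0, -0.001, -1.0]]
ft_force: [-0.4, 0.5, 0.9]
grip_width: -0.0001
gripper_force: 0.3
```

Request:
jog_arm:
  plan: "0 0 0 0 0 0.1 255;0 0 0 0 0 0.1 255;0 0 0 0 0 0.1 255;0 0 0 0 0 0 255"

```text
time_s: 20.48
position: [0.5217, -0.2648, 0.1379]
tool_rot: [[-0.984, 0.181, 0.0], [0.181, 0.984, -0.002], [-0.001, -0.002, -1.0]]
ft_force: [-2.0, -0.1, 6.9]
grip_width: -0.0
gripper_force: 3.2
```

```bash
python3 - <<'E'
from lin import *
a=imaging.get_image("scene"); b=imaging.get_image("top")
x=cv2.resize(a["pixels"][170:300,200:360],None,fx=2.5,fy=2.5,interpolation=3); y=cv2.resize(b["pixels"][150:254,290:418],None,fx=3.1,fy=3.125,interpolation=3)
cv2.imwrite("pics/cl.png",np.hstack([x,y])[...,::-1]); print(env.observe()["ft_force"])
E
```

```text
[-2.4558  0.367   6.4609]
```

View pics/cl.png

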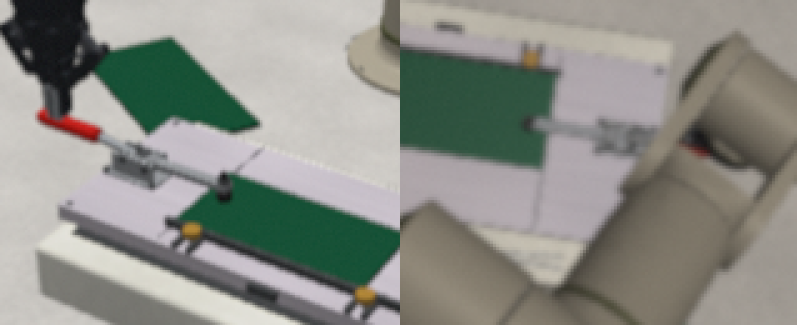

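The handle is now nearly level (left crop, around 70,125), and the foot is on the panel just behind the line (225,190). I'll press on until I feel the stop.

Request:
jog_arm:
  plan: "0 0 0 0 0 0.1 255;0 0 0 0 0 0.1 255;0 0 0 0 0 0 255;0 0 0 0 0 0 255"

```text
time_s: 20.92
position: [0.5217, -0.265, 0.1367]
tool_rot: [[-0.984, 0.181, 0.001], [0.181, 0.984, -0.003], [-0.001, -0.003, -1.0]]
ft_force: [-3.4, 1.4, 11.9]
grip_width: 0.0002
gripper_force: 6.0
```

Request:
jog_arm:
  plan: "0 0 0 0 0 0.1 255;0 0 0 0 0 0.1 255;0 0 0 0 0 0 255;0 0 0 0 0 0 255"

```text
time_s: 21.25
position: [0.5218, -0.265, 0.1364]
tool_rot: [[-0.984, 0.18, 0.002], [0.18, 0.984, -0.004], [-0.003, -0.003, -1.0]]
ft_force: [-7.1, 2.4, 24.6]
grip_width: 0.0003
gripper_force: 12.0
```

Request:
jog_arm:
  plan: "0 0 0 0 0 -0.3 255;0 0 0 0 0 -0.5 255;0 0 0 0 0 -2 255;0 0 0 0 0 -3 255;0 0 0 0 0 -3.5 255;0 0 0 0 0 -3.5 255;0 0 0 2 0 -3.5 255;0 0 0 3 0 0 255;0 0 0 3 0 0 255;0 0 0 3 0 0 255"

```text
time_s: 22.08
position: [0.4123, -0.244, 0.2962]
tool_rot: [[-0.984, 0.18, -0.0], [0.18, 0.984, -0.001], [0.0, -0.001, -1.0]]
ft_force: [0.2, -0.5, 0.1]
grip_width: 0.0003
gripper_force: 0.0
```

Request:
jog_arm:
  plan: "0 0 0 3 -1 0 255;0 0 0 3 -1 0 255;0 0 0 3 -1 0 255;0 0 0 1 0 0 255;0 0 0 0 0 0 255;0 0 0 0 0 0 255"

```text
time_s: 22.58
position: [0.3099, -0.2559, 0.2964]
tool_rot: [[-0.983, 0.182, 0.0], [0.182, 0.983, -0.0], [-0.0, -0.0, -1.0]]
ft_force: [0.7, 0.4, 1.0]
grip_width: 0.0003
gripper_force: 0.0
```

```bash
python3 gap4.py; python3 - <<'E'
from lin import *
for c in("top","scene"):
    im=imaging.get_image(c); X=cloud(im); O=np.array([.5676,.0276]); hsv=cv2.cvtColor(im["pixels"],cv2.COLOR_RGB2HSV); red=((hsv[...,0]<8)|(hsv[...,0]>172))&(hsv[...,1]>130)
    P=X[red&(abs(X[...,0]-.54)<.06)&(X[...,1]<-.15)&(X[...,1]>-.34)&(X[...,2]>.11)]; print(c,len(P),np.polyfit((P[:,:2]-O)@yt,P[:,2],1),P[:,2].min(),P[:,2].max())
    if c=="top": b=im
    else: a=im
x=cv2.resize(a["pixels"][170:300,200:360],None,fx=2.5,fy=2.5,interpolation=3); y=cv2.resize(b["pixels"][150:254,290:418],None,fx=3.1,fy=3.125,interpolation=3)
cv2.imwrite("pics/end.png",np.hstack([x,y])[...,::-1])
E
```

```text
tcp -202.25818312742703 -325.3487370744049 0.296431619037647 F 0.5933164832430365 0.5525310880183926 1.0398256866493687
top [-118.3327 -119.3561 -119.0771] gap [-1.0234 -0.7443]
scene [-121.079  -123.5992 -121.0534] gap [-2.5202  0.0256]
top 82 [0.0631 0.1549] 0.12136877927443335 0.1499727482977895
scene 133 [-0.005   0.1315] 0.12546581727405548 0.1390465979018488
```

View pics/end.png

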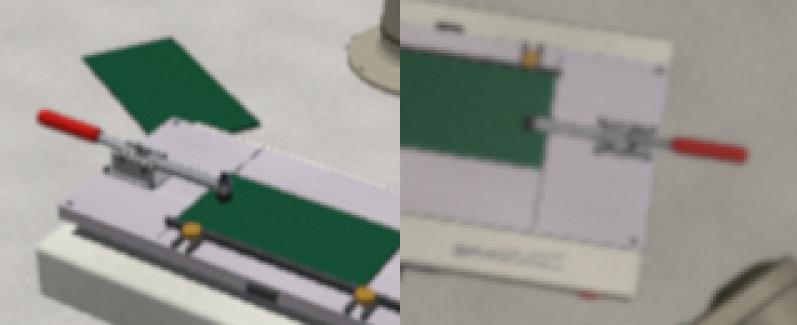

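The handle is level (left crop, 70,125), with a slope of about 0. The foot is on the panel (225,190), the panel's leading edge is on the line, and the panel hasn't moved since release. The −2.5 scene reading comes from the clamp arm crossing that strip of the edge.

```bash
python3 -c "
from rig import job; print(job.close_job())"
```

```text
the job is handed in; nothing more can be done
None
```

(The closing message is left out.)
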